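Tip the cutlery box down and push it back against the tiles

ROBOT

A 6-joint arm with a two-finger parallel gripper is mounted at the origin on the work surface. World frame = base frame: x ahead of the robot, y to its left, z up, the work surface at z = 0. Lengths are in mm, angles in rad, forces in N, time in s.
With the tool pointing down it reaches from about 275 to 1000 mm from the base axis. Payload 8.4 kg.
Tool frame: the origin (TCP) lies between the finger pads; the fingertips stand 22 mm ahead of it and the grasp point (between the pads) lies 3 mm ahead of it; z points along the fingers, y is the line along which they close (so a half turn about z gives the same grasp; the last joint's range is limited). The gripper opens to 85 mm and grips with 20 to 120 N. Pads are 22 mm wide; open, the fingers measure 114 mm over their backs; the gripper's body (76 mm by 85 mm) begins 54 mm behind the grasp point. The pads swing forward as they close: fully open they stand 13 mm farther back than shut.
Start: joints at [1.306, 0.353, 1.633, -0, 1.155, -0.002], TCP at [162.364, 603.544, 253.281] pointing down, gripper open.
Joint ranges: [-2.63, 2.63], [-0.92, 2.1], [0.06, 2.66], [-1.3, 4.44], [0, 2.69], [-3.02, 3.02]. Speed limits (rad/s): [2.22, 2.22, 2.79, 3.14, 3.14, 3.14].

INTERFACE

Orientations are given as [roll, pitch, yaw] about the fixed x, y, z axes, in that order (R = Rz(yaw) Ry(pitch) Rx(roll)).
In Python, from rig import r, grab_frame gives the robot as it stands.
- The arm moves only by the shell command python3 -m inch 'ROWS' [FORCE]. ROWS is JSON, a list of rows, each a list of 7 numbers: the turn, a rotation vector about the tool's x, y, z as a fraction of full scale, then the shift along the tool's x, y, z as a fraction of full scale, then the closure, from 0 (fully open) to 1 (shut). In form: [[rx, ry, rz, dx, dy, dz, fingers], ...]. A call has 1 to 8 rows; each row shifts and turns the commanded pose from where the row before left it, along the tool's axes as they then stand; what a row does not reach is not made up. Full scale, the value 1, is 2.5 cm for a shift and pi rad for a turn. A row lasts 1/12 s, in which the tool goes at most 41.7 mm and 7.16 degrees, less where a joint would pass 70% of its speed; a pose out of reach is approached as far as the arm can. A call with a number of a shift or a turn outside -1 to 1 is refused whole. A call with a gripper value outside its range is refused whole. The fingers move at their own pace and stop on an object; FORCE is the grip in N (left out, the last holds). Time passes only in rows, so rows that do not move let the fingers close. It gives the time, the measured TCP pose, the force, the opening and the grip force at its end, in the units of the state.
- r.sense(): the state, without advancing time (a new reading comes with each control period).
- grab_frame(name): name is "side" or "top"; returns a dict with "pixels" (420x560x3 uint8, red, green, blue), "z_map" (420x560 float32, mm along the optical axis (not along the pixel's ray), 0 where there is no reading), "vertical_fov" (degrees; the focal length in pixels is half the picture's height over the tangent of half this angle, whatever the lens; pixels are square), "cx", "cy" (the principal point, pixels), "cam_to_world" (4x4, takes a point from camera to world coordinates). Camera axes: x right, y down, z forward; pixel columns grow to the right and rows downward; lengths in mm; the calibration is good to about 2 mm. A picture is of the moment at which its call begins.
- r.sign_off(): hands the job in; it is judged then, once.
The state is a dict: "clock": time; "qpos": joint angles; "qvel": joint speeds; "joint_efforts": joint torques, N m; "eef_pos": TCP position; "tcp_rot": TCP orientation; "contact_force": force on the tool from outside, world axes, zero at the start; "wrist_torque": the same for the moment, N m; "opening": opening from 0.0 (shut) to 1.0 (fully open); "grasp_force": force on a finger pad.
Only numpy, scipy, OpenCV 4.12 (cv2) and the standard library are available. Lean on these libraries where they do the work, as an engineer would, in place of code of your own. Each camera call takes 0.05 s, during which the arm holds its last target. There are 200 camera calls.

TASK

The pine cutlery box has been left standing on its end. Without gripping or lifting it, push it over towards the robot's right, the side its bottom panel faces, so that it drops onto its bottom with its open mouth upwards, then push it straight away from the robot until its far long side rests flush along the tiled upstand. Leave the mug, the pepper mill and the tin standing where they are.

Things in the scene. Friction and masses are not known exactly. Their poses are not given: they have to be found in the camera images.
- cutlery_box: Loose open pine box, 190 long x 100 wide x 90 mm deep, walls 8 mm, a divider at mid-length 26 mm below the mouth's rim; 0.3 to 0.65 kg. Starts standing on one end. Origin: centre of that end's outer face. z runs along the length (up at start), x across the width (roughly away from the robot), y out of the mouth (roughly left at start, straight up once lying on its bottom).
- heel (a point): Middle of the edge between the box's bottom panel and the end it starts standing on; box frame (0, -45, 0) mm. The box tips over this edge, towards its bottom panel (box -y); the edge stays down on the worktop throughout. The box goes over by itself once leaned some 23 degrees.
- top_rim (a point): Middle of the mouth's rim at the box's upper end panel, box frame (0, 45, 190) mm: the highest place to push from the robot's left; 1 to 2 N there tips the box.
- side_heel (a point): Point on the box: bottom corner of the long side wall that is to meet the tiles, at the starting-foot end; box frame (50, -45, 0) mm.
- side_toe (a point): Point on the box: the other bottom corner of that same long side, box frame (50, -45, 190) mm.
- near_wall (a point): Point on the box: centre of the outer face of the other long side wall, the one towards the robot, box frame (-50, 0, 95) mm. That wall is 190 x 90 mm; once the box lies down it is 90 mm tall and this point is 45 mm up, a good place to push from (sliding takes about 2 to 6 N).
- upstand_face (a point): Foot of the middle of the face of the fixed tiled upstand, on the worktop. x points into the tiles (away from the robot, square to the face), y runs along the face (the face ends at +330 and -330 mm), z up. The upstand is a low row of cream tiles, 660 long x 60 deep x 60 mm tall, beyond the box.
- mug: Bystander: white ceramic mug, 80 mm across, 90 mm tall with a handle, origin at the centre of its underside. It stands to the robot's right.
- mill: Bystander: dark wooden pepper mill, 52 mm across, 130 mm tall, origin at the centre of its underside. It stands to the left of the box.
- tin: Bystander: plain steel tin, 70 mm across, 100 mm tall, origin at the centre of its underside. It stands near the robot, to the right.
Mind the look-alikes: they are no part of the job. Of the things that look like the cutlery_box, the middle-sized one is meant.

How it is judged (in metres and radians):
On the way, in this order (a step that is already met when the one before it is completed fails the run):
1. the box lies on its bottom, mouth up (angle between cutlery_box's own y axis and vertical below 0.1 rad and height (world z) of heel below 0.008 m), for 0.2 s.
2. its far long side is flush along the tiles (angle between cutlery_box's own y axis and vertical below 0.1 rad and x of each of side_heel, side_toe in the frame of upstand_face above -0.008 m), for 0.2 s.
At the end, for the whole second after the job is handed in: The box lies at rest on its bottom on the worktop, mouth up (within 0.1 rad), both bottom corners of its far long side within 8 mm of the tiled face and within the length of the upstand (all of step 2 and height (world z) of heel below 0.008 m and y of side_heel in the frame of upstand_face between -0.33 and 0.33 m and y of side_toe in the frame of upstand_face between -0.33 and 0.33 m and linear speed of cutlery_box below 0.01 m/s and angular speed of cutlery_box below 0.05 rad/s); the robot touches nothing.
It fails at once if the box is lifted, or tipped any way other than over its bottom edge: the heel edge rises more than 20 mm (height (world z) of heel above 0.02 m).
It fails at once if the mug is shifted more than 25 mm or tipped (distance of mug from where it was at the start of the episode above 0.025 m or angle between mug's own z axis and vertical above 0.3 rad).
It fails at once if the mill is shifted more than 25 mm or tipped (distance of mill from where it was at the start of the episode above 0.025 m or angle between mill's own z axis and vertical above 0.3 rad).
It fails at once if the tin is shifted more than 25 mm or tipped (distance of tin from where it was at the start of the episode above 0.025 m or angle between tin's own z axis and vertical above 0.3 rad).
It also fails if it takes over 59 s, if anything falls off the work surface, if the arm or the gripper's body presses on something with over 40 N, if the wrist force passes 120 N, or if a joint passes its speed limit or range.

## Working session

There is one attempt and no reset: what is moved stays moved. The work goes in short steps, Python scripts to look and compute and a shell command to move; the robot and the scene stay as the last step left them, time stands still between calls to the robot, and variables do not carry over. Pictures are saved under pics/ and viewed, at most 10 in all, crops included, and the job is handed in when it is done.

```bash
mkdir -p pics; ls; cat > h.py <<'E'
import numpy as np, cv2
from rig import r, grab_frame
def snap(n,f):
    d=grab_frame(n); cv2.imwrite('pics/'+f+'.png',d['pixels'][:,:,::-1]); np.savez('pics/'+f+'.npz',**d); return d
def load(f): return dict(np.load('pics/'+f+'.npz'))
def world(d):
    H,W=d['z_map'].shape; f=H/2/np.tan(np.radians(float(d['vertical_fov']))/2)
    v,u=np.mgrid[:H,:W]; z=d['z_map']
    P=np.stack([(u-d['cx'])/f*z,(v-d['cy'])/f*z,z,np.ones_like(z)],-1)@np.array(d['cam_to_world']).T
    P=P[...,:3]; P[z==0]=np.nan; return P
E
python3 - <<'E'
from h import *
for n in('top','side'):
    d=snap(n,n+'0'); print(n,d['vertical_fov'],d['cx'],d['cy'],np.round(d['cam_to_world'],3).tolist())
print(r.sense())
E
```

```text
pics
top 49.42333600199123 265.5070940544707 202.2415652692115 [[-0.026, -0.994, 0.105, 421.75], [-1.0, 0.025, -0.013, 57.211], [0.01, -0.105, -0.994, 1380.13], [0.0, 0.0, 0.0, 1.0]]
side 51.03277849322084 274.8636878089221 212.10567780935827 [[-0.99, -0.091, 0.11, 445.349], [-0.142, 0.681, -0.718, 822.542], [-0.01, -0.727, -0.687, 858.135], [0.0, 0.0, 0.0, 1.0]]
{'clock': 0.1, 'qpos': array([ 1.30562017e+00,  3.53580925e-01,  1.63407539e+00, -2.94229722e-05,
        1.15520250e+00, -2.38405679e-03]), 'qvel': array([ 0.00029536, -0.00046894, -0.00181013,  0.00031173,  0.00011894,
        0.00025724]), 'joint_efforts': array([-1.00868085e-03, -6.06358409e+01, -3.42817211e+01,  6.75209230e-05,
        3.95436931e-03, -5.10882694e-05]), 'eef_pos': array([162.25241042, 603.14751542, 252.62877992]), 'tcp_rot': array([-3.14032643e+00,  2.38846412e-05,  2.87881246e+00]), 'contact_force': array([ 0.90509225, -0.53525872,  0.59399527]), 'wrist_torque': array([-0.00436751, -0.01891796, -0.0511829 ]), 'grasp_force': 0.0, 'opening': 1.0021234271806894}
```

View pics/top0.png

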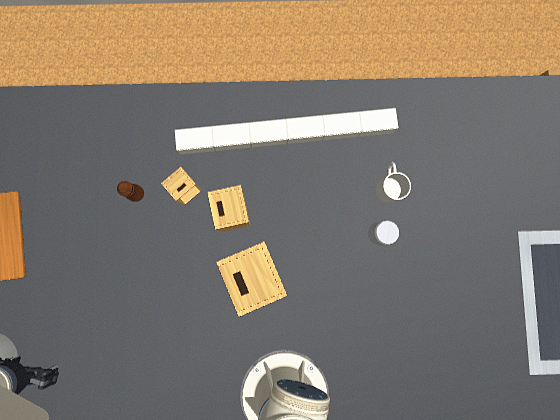

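View pics/side0.png

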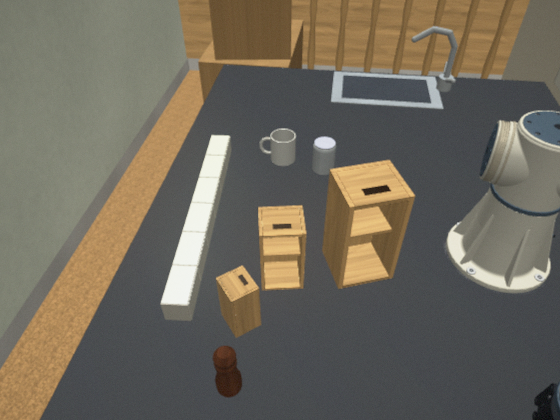

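Candidates for the box are three pine boxes. In the top view they are small (181,185), middle (228,207) and large (252,280); in the side view, (240,300), (282,250) and (367,225). The middle one is meant, with its mouth towards +y. The mill is at (130,190), the mug at (397,186) and the tin at (387,233). Next I'll measure and take a close crop.

```bash
python3 - <<'E'
from h import *
d=load('top0'); P=world(d)
def rect(u0,u1,v0,v1,zl,zh,n):
    Q=P[v0:v1,u0:u1].reshape(-1,3); Q=Q[(Q[:,2]>zl)&(Q[:,2]<zh)]
    b=cv2.minAreaRect(Q[:,:2].astype(np.float32)); print(n,len(Q),'z',np.median(Q[:,2]).round(1),'c',np.round(b[0]),np.round(b[1]),'ang',round(b[2],2),np.round(cv2.boxPoints(b)).tolist())
rect(200,256,175,240,170,215,'mid')
rect(155,206,160,210,60,300,'small')
rect(210,295,238,320,200,400,'large')
rect(165,405,100,160,50,70,'upst')
rect(110,150,175,205,20,200,'mill')
rect(375,420,155,205,20,200,'mug')
rect(370,403,215,250,20,200,'tin')
s=load('side0'); c=s['pixels'][180:320,200:340,::-1]; t=d['pixels'][160:240,150:260,::-1]
cv2.imwrite('pics/crop.png',np.hstack([cv2.resize(c,(400,400),interpolation=2),cv2.resize(t,(400,400),interpolation=2)]))
E
```

```text
mid 1319 z 190.4 c [538. 141.] [100.  90.] ang 10.99 [[480.0, 176.0], [497.0, 87.0], [595.0, 107.0], [578.0, 195.0]]
small 633 z 134.9 c [611. 281.] [66. 71.] ang 39.57 [[563.0, 287.0], [608.0, 232.0], [659.0, 274.0], [614.0, 329.0]]
large 3111 z 268.3 c [355.  82.] [141. 127.] ang 21.5 [[266.0, 115.0], [313.0, -3.0], [444.0, 49.0], [397.0, 167.0]]
upst 4663 z 61.7 c [777. -28.] [ 64. 662.] ang 4.46 [[720.0, 300.0], [771.0, -360.0], [835.0, -355.0], [784.0, 305.0]]
mill 372 z 110.3 c [603. 431.] [46. 47.] ang 17.61 [[574.0, 446.0], [588.0, 401.0], [632.0, 415.0], [618.0, 460.0]]
mug 565 z 66.2 c [ 606. -342.] [ 79. 104.] ang 60.36 [[541.0, -351.0], [632.0, -402.0], [671.0, -333.0], [580.0, -281.0]]
tin 590 z 99.5 c [ 463. -297.] [67. 66.] ang 84.66 [[427.0, -327.0], [493.0, -333.0], [499.0, -267.0], [434.0, -260.0]]
```

View pics/crop.png

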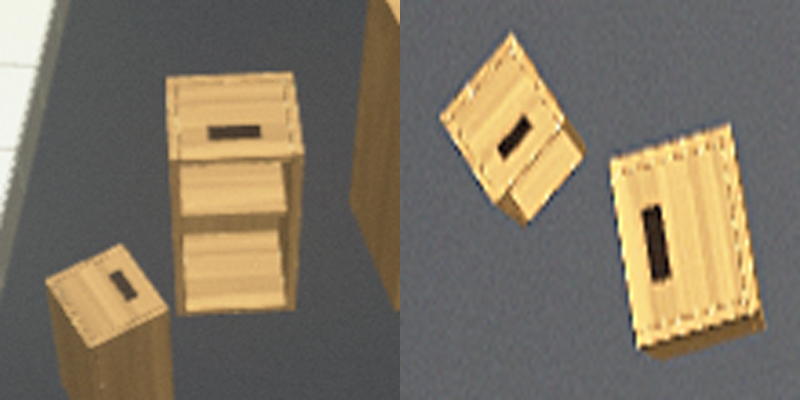

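The middle box is confirmed: 190 high, top 100x90, centre (538,141), yaw 0.19, mouth facing +y. The upstand yaw is 0.078. I'll turn the tool to the box's axes, shut the fingers and approach from its left.

```bash
python3 -m inch '[[0,0,-0.0361,0,0,0,1],[0,0,-0.0361,0,0,0,1],[0,0,-0.0361,0,0,0,1],[0,0,-0.0361,0,0,0,1],[0,0,0,-0.6,-0.95,0,1],[0,0,0,-0.6,-0.95,0,1],[0,0,0,-0.6,-0.95,0,1],[0,0,0,-0.6,-0.95,0,1]]' 40
python3 -m inch '[[0,0,0,-0.6,-0.95,0,1],[0,0,0,-0.6,-0.95,0,1],[0,0,0,-0.6,-0.95,0,1],[0,0,0,-0.6,-0.95,0,1],[0,0,0,-0.6,-0.95,0,1],[0,0,0,-0.6,-0.95,0,1],[0,0,0,-0.6,-0.95,0,1],[0,0,0,0,0,0,1]]'
```

```text
clock: 0.77
eef_pos: [239.7, 520.5, 252.8]
tcp_rot: [-3.141, -0.0, -2.95]
contact_force: [0.5, -0.1, -0.2]
opening: -0.001
grasp_force: 0.0
clock: 1.43
eef_pos: [376.2, 375.3, 253.0]
tcp_rot: [-3.14, 0.0, -2.953]
contact_force: [0.7, 0.2, -0.3]
opening: -0.002
grasp_force: 0.0
```

```bash
python3 -m inch '[[0,0,0,-0.6,-0.9,0,1],[0,0,0,-0.6,-0.9,0,1],[0,0,0,-0.6,-0.9,0,1],[0,0,0,-0.6,-0.9,0,1],[0,0,0,-0.6,-0.9,0,1],[0,0,0,-0.6,-0.9,0,1],[0,0,0,-0.6,-0.9,0,1],[0,0,0,-0.6,-0.7,0,1]]'
python3 -m inch '[[0,0,0,0,0,0.6,1],[0,0,0,0,0,0.6,1],[0,0,0,0,0,0.6,1],[0,0,0,0,0,0.5,1],[0,0,0,0,0,0,1]]'
python3 - <<'E'
from h import *
snap('side','side1')
d=snap('top','top1');P=world(d)
e=r.sense()['eef_pos'];print(e)
# arm height profile along line base->tcp
Q=P.reshape(-1,3);Q=Q[Q[:,2]>290]; u=e[:2]/np.hypot(*e[:2]); s=Q[:,:2]@u; t=Q[:,:2]@[-u[1],u[0]]
for a in range(-100,650,50):
    m=(s>a)&(s<a+50); 
    if m.sum()>3: print(a,m.sum(),np.percentile(Q[m,2],[5,50,95]).round(),np.percentile(t[m],[2,98]).round())
E
```

```text
clock: 2.1
eef_pos: [525.5, 228.0, 253.0]
tcp_rot: [-3.141, -0.001, -2.951]
contact_force: [0.4, 1.6, -0.3]
opening: 0.002
grasp_force: 0.0
clock: 2.52
eef_pos: [523.2, 228.9, 193.0]
tcp_rot: [-3.141, -0.005, -2.951]
contact_force: [-1.3, -0.2, 1.5]
opening: -0.002
grasp_force: 0.0
[524.5764881 229.4916414 195.5349975]
0 389 [333. 348. 358.] [-110.  -55.]
50 448 [296. 323. 341.] [-107.  -45.]
200 1143 [807. 846. 865.] [-78. -19.]
250 4905 [770. 807. 833.] [-64.  55.]
300 4199 [729. 760. 785.] [-63.  61.]
350 2953 [673. 715. 739.] [-59.  51.]
400 2574 [638. 659. 690.] [-62.  58.]
450 1233 [544. 628. 645.] [-62.  59.]
500 1742 [395. 550. 611.] [-63.  57.]
550 1925 [549. 558. 579.] [-67.  57.]
600 391 [531. 544. 552.] [-64.  57.]
```

View pics/side1.png

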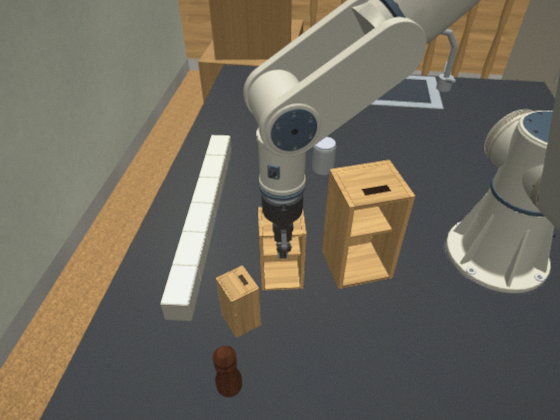

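The shut fingers are centred behind the box's top rim (about (283,245) in the side view), and the arm is well above the large box. I'll push it over slowly.

```bash
python3 -m inch '[[0,0,0,0,-0.5,0,1],[0,0,0,0,-0.5,0,1],[0,0,0,0,-0.4,0,1],[0,0,0,0,-0.4,0,1],[0,0,0,0,-0.4,0,1],[0,0,0,0,-0.4,0,1],[0,0,0,0,-0.4,0,1],[0,0,0,0,-0.4,0,1]]'
python3 -m inch '[[0,0,0,0,-0.4,0,1],[0,0,0,0,-0.4,0,1],[0,0,0,0,-0.3,0,1],[0,0,0,0,0,0,1]]'
python3 - <<'E'
from h import *
snap('side','side2')
E
```

```text
clock: 3.28
eef_pos: [541.2, 144.6, 195.8]
tcp_rot: [-3.141, -0.0, -2.951]
contact_force: [-0.1, -0.1, 1.0]
opening: 0.002
grasp_force: 0.1
clock: 3.62
eef_pos: [546.5, 117.4, 195.7]
tcp_rot: [-3.141, -0.0, -2.952]
contact_force: [0.2, -0.3, 0.3]
opening: -0.0
grasp_force: 0.0
```

View pics/side2.png

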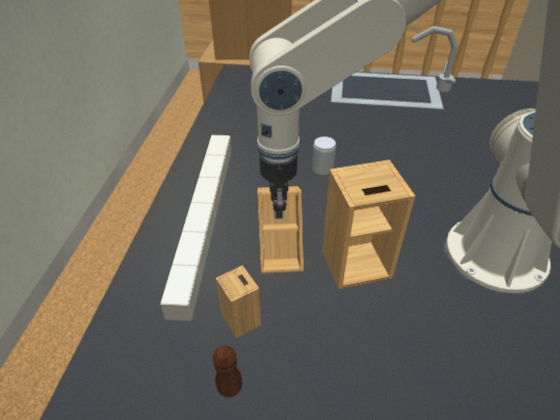

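The box dropped onto its bottom with the mouth up, at (282,230). I'll raise the tool, turn it to the tiles' yaw, open it and go to the near side.

```bash
python3 -m inch '[[0,0,0.018,0,0,-0.8,1],[0,0,0.018,0,0,-0.8,1],[0,0,0,0,0,-0.8,1],[0,0,0,0,0,-0.8,1],[0,0,0,0.37,-0.77,0,0],[0,0,0,0.37,-0.77,0,0],[0,0,0,0.37,-0.77,0,0],[0,0,0,0.37,-0.77,0,0]]'
python3 -m inch '[[0,0,0,0.37,-0.77,0,0],[0,0,0,0.37,-0.77,0,0],[0,0,0,0.37,-0.77,0,0],[0,0,0,0.37,-0.77,0,0],[0,0,0,0,0,0,0],[0,0,0,0,0,0,0]]'
cat > m.py <<'E'
from h import *
import sys
d=snap('side',sys.argv[1]);P=world(d).reshape(-1,3)
m=(P[:,2]>82)&(P[:,2]<96)&(P[:,0]>470)&(P[:,0]<800)&(P[:,1]<150)&(P[:,1]>-160)
Q=P[m]; b=cv2.minAreaRect(Q[:,:2].astype(np.float32))
print(m.sum(),b,np.round(cv2.boxPoints(b)).tolist(),r.sense()['eef_pos'].round(1))
E
python3 m.py side3
```

```text
clock: 4.33
eef_pos: [514.9, 39.0, 275.9]
tcp_rot: [3.141, 0.0, -3.063]
contact_force: [0.1, -0.3, 0.3]
opening: 0.567
grasp_force: 0.0
clock: 4.83
eef_pos: [484.4, -40.7, 275.9]
tcp_rot: [3.141, 0.0, -3.065]
contact_force: [0.1, 0.7, -0.5]
opening: 0.999
grasp_force: 0.0
550 ((564.8406372070312, 1.02496337890625), (99.76828002929688, 193.62449645996094), 10.958622932434082) [[497.0, 87.0], [534.0, -104.0], [632.0, -85.0], [595.0, 106.0]] [484.7 -40.1 275.9]
```

View pics/side3.png

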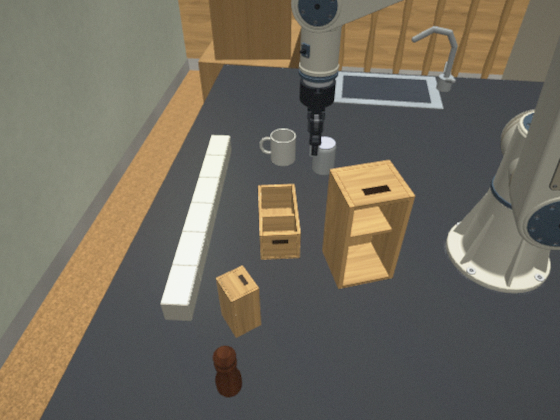

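The box lies at yaw 0.19 with its near wall from (497,87) to (534,-104). I'll descend behind it.

```bash
python3 -m inch '[[0,0,0,0,0,1,0],[0,0,0,0,0,1,0],[0,0,0,0,0,1,0],[0,0,0,0,0,1,0],[0,0,0,0,0,1,0],[0,0,0,0,0,1,0],[0,0,0,0,0,0.8,0],[0,0,0,0,0,0.8,0]]'
python3 -m inch '[[0,0,0,0,0,0.5,0],[0,0,0,0,0,0.5,0],[0,0,0,0,0,0.3,0],[0,0,0,0,0,0,0],[0,0,0,-0.4,0,0,0],[0,0,0,-0.4,0,0,0],[0,0,0,-0.3,0,0,0],[0,0,0,-0.3,0,0,0]]'
```

```text
clock: 5.55
eef_pos: [484.8, -39.2, 84.5]
tcp_rot: [3.141, -0.0, -3.063]
contact_force: [0.1, 0.3, -0.7]
opening: 1.002
grasp_force: 0.0
clock: 6.22
eef_pos: [520.7, -37.6, 53.9]
tcp_rot: [-3.141, 0.001, -3.063]
contact_force: [-2.8, 0.2, -0.6]
opening: 1.004
grasp_force: 0.0
```

```bash
python3 -m inch '[[0,0,0,-0.3,0,0,0],[0,0,0,-0.3,0,0,0],[0,0,0,-0.3,0,0,0],[0,0,0,-0.3,0,0,0],[0,0,0,-0.3,0,0,0],[0,0,0,-0.3,0,0,0],[0,0,0,-0.3,0,0,0],[0,0,0,-0.3,0,0,0]]'
python3 -m inch '[[0,0,0,-0.3,0,0,0],[0,0,0,-0.3,0,0,0],[0,0,0,-0.3,0,0,0],[0,0,0,-0.2,0,0,0],[0,0,0,-0.1,0,0,0]]'
python3 m.py side4
```

```text
clock: 6.88
eef_pos: [579.9, -33.1, 53.2]
tcp_rot: [-3.142, -0.0, -3.064]
contact_force: [-3.1, -0.1, 1.7]
opening: 0.996
grasp_force: 0.0
clock: 7.3
eef_pos: [610.1, -30.7, 53.3]
tcp_rot: [-3.142, 0.001, -3.064]
contact_force: [-3.1, -0.8, 1.2]
opening: 1.001
grasp_force: 0.0
490 ((658.0963745117188, 1.7466888427734375), (125.90116882324219, 195.69937133789062), 4.264554977416992) [[588.0, 95.0], [603.0, -101.0], [728.0, -91.0], [714.0, 104.0]] [610.3 -30.7  53.3]
```

The box is squared to the tiles, about 20 mm short. I'll creep in while watching the force.

```bash
python3 -m inch '[[0,0,0,-0.12,0,0,0],[0,0,0,-0.12,0,0,0],[0,0,0,-0.12,0,0,0],[0,0,0,-0.12,0,0,0],[0,0,0,-0.12,0,0,0]]'
python3 -m inch '[[0,0,0,-0.06,0,0,0],[0,0,0,-0.06,0,0,0],[0,0,0,-0.06,0,0,0]]'
```

```text
clock: 7.77
eef_pos: [624.3, -29.6, 53.3]
tcp_rot: [-3.142, -0.0, -3.064]
contact_force: [-3.2, -0.2, 1.3]
opening: 1.0
grasp_force: 0.0
clock: 8.02
eef_pos: [628.6, -29.2, 53.2]
tcp_rot: [3.142, -0.0, -3.064]
contact_force: [-3.1, 0.6, 0.2]
opening: 0.996
grasp_force: 0.0
```

```bash
python3 -m inch '[[0,0,0,-0.05,0,0,0],[0,0,0,-0.05,0,0,0],[0,0,0,0,0,0,0]]'
python3 -m inch '[[0,0,0,-0.05,0,0,0],[0,0,0,-0.05,0,0,0],[0,0,0,0,0,0,0]]'
```

```text
clock: 8.27
eef_pos: [631.3, -29.0, 53.3]
tcp_rot: [-3.142, 0.0, -3.064]
contact_force: [-2.1, 0.4, -0.5]
opening: 1.0
grasp_force: 0.0
clock: 8.52
eef_pos: [633.8, -28.8, 53.3]
tcp_rot: [-3.142, 0.0, -3.064]
contact_force: [-2.4, -0.6, -0.1]
opening: 0.999
grasp_force: 0.0
```

```bash
python3 -m inch '[[0,0,0,-0.06,0,0,0],[0,0,0,-0.06,0,0,0],[0,0,0,0,0,0,0]]'
python3 -m inch '[[0,0,0,-0.04,0,0,0],[0,0,0,-0.04,0,0,0],[0,0,0,0,0,0,0]]'
```

```text
clock: 8.77
eef_pos: [634.0, -28.9, 52.5]
tcp_rot: [3.141, -0.006, -3.063]
contact_force: [-11.2, -1.7, 1.9]
opening: 1.002
grasp_force: 0.0
clock: 9.02
eef_pos: [633.8, -28.7, 51.8]
tcp_rot: [3.141, -0.01, -3.063]
contact_force: [-16.1, -2.4, 1.4]
opening: 1.002
grasp_force: 0.0
```

The box is firm against the tiles at 16 N. I'll back off, rise and check.

```bash
python3 -m inch '[[0,0,0,0.2,0,0,0],[0,0,0,0.4,0,0,0],[0,0,0,0.5,0,0,0],[0,0,0,0.5,0,0,0],[0,0,0,0.4,0,-0.6,0],[0,0,0,0.4,0,-1,0],[0,0,0,0,0,-1,0],[0,0,0,0,0,-1,0]]'
python3 -m inch '[[0,0,0,0.5,-0.5,-1,0],[0,0,0,0.5,-0.5,-1,0],[0,0,0,0.5,-0.5,-1,0],[0,0,0,0.5,-0.5,-1,0],[0,0,0,0.5,0,-0.5,0],[0,0,0,0,0,0,0]]'
python3 m.py side5
python3 - <<'E'
from h import *
d=load('side5');P=world(d).reshape(-1,3)
m=(abs(P[:,2]-60)<5)&(P[:,0]>700)&(P[:,0]<850)&(abs(P[:,1])<400)
b=cv2.minAreaRect(P[m][:,:2].astype(np.float32));print(b,np.round(cv2.boxPoints(b)).tolist())
E
```

```text
clock: 9.68
eef_pos: [578.2, -33.2, 144.5]
tcp_rot: [-3.142, 0.001, -3.064]
contact_force: [0.7, -0.7, 0.9]
opening: 0.996
grasp_force: 0.0
clock: 10.18
eef_pos: [520.3, -88.8, 259.3]
tcp_rot: [-3.14, 0.006, -3.065]
contact_force: [0.4, 0.4, 0.8]
opening: 0.998
grasp_force: 0.0
542 ((694.3746337890625, 6.2286529541015625), (100.44071197509766, 195.16233825683594), 4.594347953796387) [[636.0, 99.0], [652.0, -95.0], [752.0, -87.0], [737.0, 108.0]] [520.7 -88.3 257.7]
((752.1650390625, -23.63525390625), (110.7340087890625, 659.7282104492188), 4.472925662994385) [[671.0, 301.0], [723.0, -357.0], [833.0, -348.0], [782.0, 310.0]]
```

View pics/side5.png

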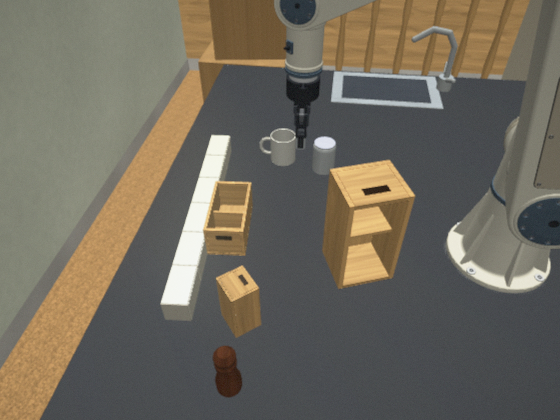

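The box is mouth up at (228,218), flush along the tiles: yaw 4.6° against 4.5°, far side at x 737–752 against the face at 735–750. The mug, mill and tin haven't moved, and the hand is clear.

```bash
python3 -c "
from rig import r
print(r.sign_off())"
```

```text
the job is handed in; nothing more can be done
None
```

The pine box now lies on its bottom, mouth up and flush along the tiled upstand, with the mug, mill and tin where they were; the job is handed in (no verdict was returned).

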